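Centre a clay dish on the banding wheel

ROBOT

A 7-joint arm with a two-finger parallel gripper is mounted at the origin on the work surface. World frame = base frame: x ahead of the robot, y to its left, z up, the work surface at z = 0. Lengths are in m, angles in rad, forces in N, time in s.
With the tool pointing down it reaches from about 0.425 to 1.025 m from the base axis. Payload 9.4 kg.
Tool frame: the origin (TCP) lies at the very end of the fingers, on their centre line; the grasp point (between the pads) lies 19 mm behind it; z points along the fingers, y is the line along which they close (so a half turn about z gives the same grasp; the last joint's range is limited). The gripper opens to 93 mm and grips with 3 to 60 N. Pads are 15 mm wide; open, the fingers measure 128 mm over their backs; the gripper's body (75 mm by 188 mm) begins 65 mm behind the grasp point.
Start: joints at [1.123, 0.599, -0.003, 1.599, 0.002, 0.943, -0.08], TCP at [0.263, -0.676, 0.219] pointing down, gripper open.
Joint ranges: [-2.57, 2.57], [-0.35, 1.97], [-1.29, 1.29], [0.11, 2.56], [-1.05, 4.19], [0.11, 1.86], [-2.63, 2.63]. Speed limits (rad/s): [2.22, 2.22, 3.01, 3.01, 3.14, 3.14, 3.14].

INTERFACE

Orientations are given as a rotation vector (axis times angle).
In Python, from plant import observe, read_camera, camera_model, bot gives the robot as it stands.
- The arm moves only by the shell command python3 -m creep 'ROWS' [FORCE]. ROWS is JSON, a list of rows, each a list of 3 entries, a list of its own where there are three numbers: the turn, a rotation vector about the tool's x, y, z in degrees, then the shift along the tool's x, y, z in cm, then the finger opening in cm, from 0 to 9.3. A call has exactly 5 rows; each row is the pose to reach, as a shift and turn from the pose commanded when the call began, along the tool's axes at that moment; what a row does not reach only later rows make up. A row lasts 1/8 s, in which the tool goes at most 62.5 mm and 10.7 degrees, less where a joint would pass 70% of its speed; a pose out of reach is approached as far as the arm can. A call with a gripper value outside its range is refused whole. The fingers move at their own pace and stop on an object; FORCE is the grip in N (left out, the last holds). Time passes only in rows, so rows that repeat a pose let the fingers close, or fill a call up. It gives the time, the measured TCP pose, the force, the opening and the grip force at its end, in the units of the state.
- observe(): the state, without advancing time (a new reading comes with each control period).
- read_camera(name): name is "scene" or "side" or "wrist"; returns (picture, depth): 480x640x3 uint8, red, green, blue; 480x640 float32, m along the optical axis (not along the pixel's ray), 0 where there is no reading.
- camera_model(name): a dict with "fx", "fy", "cx", "cy" (pixels), "R" (3x3) and "t" (3): a world point X has camera coordinates R X + t. Camera axes: x right, y down, z forward; pixel columns grow to the right and rows downward; lengths in m; the calibration is good to about 2 mm. A picture is of the moment at which its call begins: read the wrist's pose just before it. camera_model takes no time and is no camera call; for the wrist camera it gives the pose at the moment of the call.
- bot.close_job(): hands the job in; it is judged then, once.
The state is a dict: "clock": time; "q": joint angles; "joint_velocities": joint speeds; "effort": joint torques, N m; "position": TCP position; "eef_rot": TCP orientation; "contact_force": force on the tool from outside, world axes, zero at the start; "moment": the same for the moment, N m; "gripper_width": finger opening in m; "grip_force": force on a finger pad.
Only numpy, scipy, OpenCV 4.12 (cv2) and the standard library are available. Lean on these libraries where they do the work, as an engineer would, in place of code of your own. Each camera call takes 0.05 s, during which the arm holds its last target. There are 200 camera calls.

TASK

Lift the blue-painted clay dish by its stalk from the black board and set it down gently and level on the small metal banding wheel, a little short of the two brass pins. Then ease it up against the pins until it bears on both at once (press with about 6 N; one pin alone is not enough), and let go of it there, centred with no edge overhanging. The unfired clay is fragile: put no more than about 10 N on a pin, never knock or tip it, and leave everything else where it stands.

Things in the scene. Friction and masses are not known exactly. Their poses are not given: they have to be found in the camera images.
- dish: round unfired clay dish, 210 to 420 g, blue inside. Saucer: diameter 108, its upright edge runs 4 to 16 above the underside; it stands on a foot ring of radius 42 to 46. An upright square stalk, 22 x 22, rises from its middle, from 16 to 65 above the underside, its flat sides facing the dish's x and y axes. Origin: centre of the underside, z up. It starts on the black bat.
- wheel: banding wheel, fixed, does not turn: foot (diameter 110), thin column, round aluminium top, diameter 120, 12 thick, its flat upper face 70 above the table. Origin: on its axis at table height. x points from the axis to midway between the pins (any yaw), z up. A dish (108) touching both pins has its axis within 4.3 of the wheel's. All rigid. Friction of the dish on it: about 1 to 4 N.
- stop_left: dark bracket, 16 wide, fixed under the wheel's rim 0.785 rad to the left (+y) of the wheel's x axis, with an upright brass pin, diameter 10, rising 16 above the top face. The pin is clamped in a slot, its centre 56 to 62 from the wheel's axis; the setting varies and is not measured. Origin: where the pin stands at mid-slot, 59 from the axis, at height 58.
- stop_right: the same bracket and brass pin, 0.785 rad to the right (-y) of the wheel's x axis; its pin is set on its own, also 56 to 62 from the axis, not measured. Origin: mid-slot, 59 from the wheel's axis, at height 58. With both pins at mid-slot a dish touching both is exactly centred. Friction can let one pin alone hold the dish.
- bat: fixed round black board, diameter 280, 12 thick, lying on the table; the dish and two glaze pots stand on it. Origin: centre of its underside.
- pot_green: closed glaze pot, white with a green lid, diameter 34, height 24; stands on the bat; bystander. Origin: centre of its underside.
- pot_blue: closed glaze pot, white with a blue lid, diameter 34, height 24; stands on the bat; bystander. Origin: centre of its underside.
- paint_box: closed yellow plastic paint box, 90 x 60 x 32; bystander. Origin: centre of its underside.
- cup: peach clay cup, diameter 76, height 85; bystander. Origin: centre of its underside.
- tub: white plastic tub, diameter 90, height 90; bystander. Origin: centre of its underside.
- wedge_board: small wooden board, 130 x 90 x 20; bystander. Origin: centre of its underside.
- roller: wooden rolling pin, 48 thick, 310 long with its handles, lying along its y axis; bystander. Origin: centre of its underside.
There are look-alikes about, which are no part of the job. What is shaped like the dish but green or pink is not meant.

How it is judged:
By the outcome, as a careful person would: the job done as asked, in the order asked, and still so for the second after the job is handed in, with the robot touching nothing.
It also fails if it takes over 67 s, if anything falls off the work surface, if the arm or the gripper's body presses on something with over 40 N, if the wrist force passes 120 N, or if a joint passes its speed limit or range.

## Working session

There is one attempt and no reset: what is moved stays moved. The work goes in short steps, Python scripts to look and compute and a shell command to move; the robot and the scene stay as the last step left them, time stands still between calls to the robot, and variables do not carry over. Pictures are saved under pics/ and viewed, at most 10 in all, crops included, and the job is handed in when it is done.

```bash
mkdir -p pics; ls; cat > h.py <<'E'
import numpy as np, cv2
from plant import observe, read_camera, camera_model, bot
from scipy.spatial.transform import Rotation as Rn
def cam(n):
    m=camera_model(n); p,d=read_camera(n); return p,d,m
def pts(d,m):
    v,u=np.mgrid[0:d.shape[0],0:d.shape[1]]
    c=np.stack([(u-m['cx'])/m['fx']*d,(v-m['cy'])/m['fy']*d,d],-1)
    return (c-np.array(m['t']))@np.array(m['R'])
def ray(uv,m,z):
    R=np.array(m['R']);t=np.array(m['t']);uv=np.atleast_2d(uv).astype(float)
    r=np.c_[(uv[:,0]-m['cx'])/m['fx'],(uv[:,1]-m['cy'])/m['fy'],np.ones(len(uv))]@R
    o=-R.T@t
    return o+r*((z-o[2])/r[:,2])[:,None]
def save(n,p): cv2.imwrite('pics/'+n+'.png',p[...,::-1])
E
python3 - <<'E'
from h import *
s=observe(); print({k:np.round(v,3) for k,v in s.items()})
for n in('scene','side'):
    p,d,m=cam(n); save(n,p); np.savez('/tmp/'+n,p=p,d=d,**{k:np.array(v) for k,v in m.items()})
    print(n,-np.array(m['R']).T@np.array(m['t']), m['fx'])
E
```

```text
pics
{'clock': np.float64(0.0), 'q': array([ 1.123,  0.6  , -0.003,  1.6  ,  0.002,  0.943, -0.08 ]), 'joint_velocities': array([ 0.001, -0.001,  0.001,  0.001,  0.   , -0.001, -0.001]), 'effort': array([-0.0000e+00, -7.6508e+01,  1.4970e+00, -2.5235e+01, -5.3000e-02,
        1.7000e-02,  0.0000e+00]), 'position': array([ 0.262, -0.675,  0.218]), 'eef_rot': array([-3.086e+00, -5.790e-01,  1.000e-03]), 'contact_force': array([-0.003, -0.877, -0.263]), 'moment': array([-0.041, -0.017, -0.01 ]), 'grip_force': np.float64(0.0), 'gripper_width': np.float64(0.093)}
scene [1.38791509 0.45402626 1.16875431] 504.0527941364437
side [ 0.1312746  -0.77612458  1.09036494] 494.2448092504626
```

View pics/scene.png

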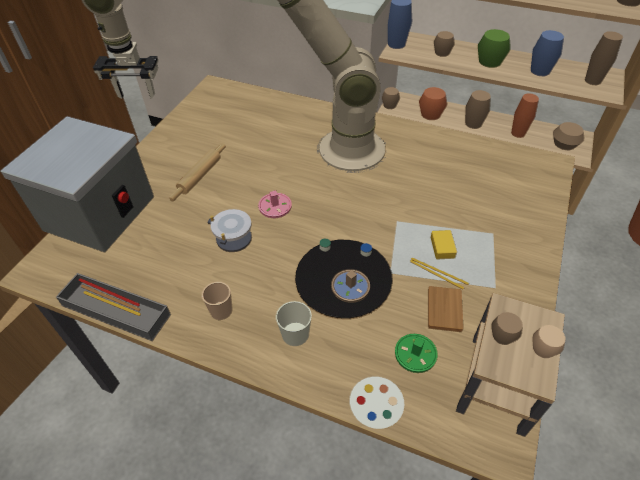

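View pics/side.png

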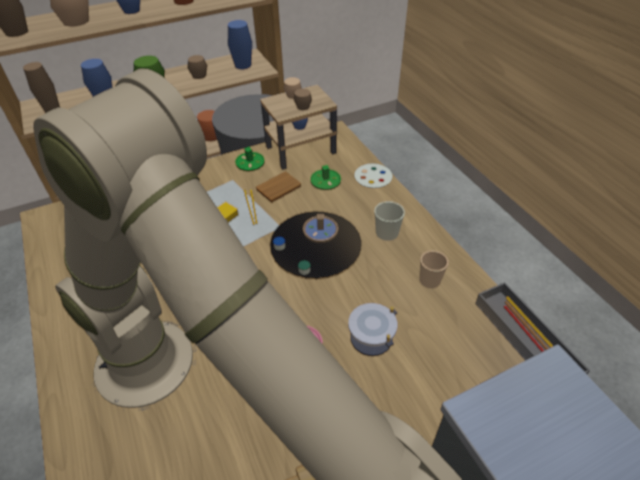

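Scene picture: the dish candidates are the blue dish with a brown stalk on the black bat (351,285), a pink one (275,204) and a green one (417,352). A second green one shows in the side view at (250,158). I choose the blue one at (351,285). The wheel is at (231,228) in scene and (373,325) in side, with dark brackets at its rim.

```bash
python3 - <<'E'
from h import *
V={}
for n in('scene','side'):
    f=np.load('/tmp/%s.npz'%n); V[n]=f; p,d=f['p'],f['d']; P=pts(d,f)
    hsv=cv2.cvtColor(p,cv2.COLOR_RGB2HSV)
    print(n)
    (du,dv),(wu,wv)=((351,283),(231,228)) if n=='scene' else ((320,228),(373,324))
    for nm,u0,v0,r in(('dish',du,dv,28),('wheel',wu,wv,32)):
        sub=P[v0-r:v0+r,u0-r:u0+r]; z=sub[...,2]; ok=d[v0-r:v0+r,u0-r:u0+r]>0
        h,e=np.histogram(z[ok],bins=np.arange(-.01,.12,.004)); print(nm,[(round(a*1000),int(b)) for a,b in zip(e,h) if b>8])
        if nm=='dish':
            k=ok&(z>.066)&(z<.09); q=sub[k]; print('stalktop',len(q),q.mean(0) if len(q) else 0, np.percentile(q,[2,98],axis=0))
            k=ok&(z>.019)&(z<.04); q=sub[k]; print('saucer',len(q),np.percentile(q,[2,98],axis=0))
        else:
            k=(ok&(abs(z-.07)<.005)).astype(np.uint8); q=sub[k>0]; 
            c=max(cv2.findContours(k,cv2.RETR_EXTERNAL,cv2.CHAIN_APPROX_NONE)[0],key=len)[:,0]+[u0-r,v0-r]
            g=ray(c,f,.07)[:,:2].astype(np.float32); (x,y),rr=cv2.minEnclosingCircle(g); print('wheel circle',x,y,rr,q.mean(0),np.median(q[:,2]))
            # dark brackets: pixels
            hs=hsv[v0-r-8:v0+r+8,u0-r-8:u0+r+8]
a=V['scene']['p'][170:350,180:420]; b=V['side']['p'][200:360,250:430]
save('c1',np.vstack([cv2.resize(a,(720,300*1)) if 0 else cv2.resize(a,(400,300),interpolation=3),cv2.resize(b,(400,300),interpolation=3)]))
E
```

```text
scene
dish [(2, 52), (6, 666), (10, 1167), (14, 242), (18, 140), (22, 423), (26, 250), (30, 33), (34, 12), (50, 9), (54, 16), (66, 11), (70, 25), (74, 30), (78, 10)]
stalktop 76 [0.59700504 0.21136303 0.07403802] [[0.58511226 0.19797729 0.06689919]
 [0.60830798 0.22321843 0.08017976]]
saucer 847 [[0.54521728 0.16280212 0.01996985]
 [0.64561175 0.26012584 0.03321123]]
wheel [(-10, 97), (-6, 963), (-2, 1294), (2, 281), (6, 135), (10, 162), (14, 58), (54, 17), (58, 44), (62, 173), (66, 515), (70, 287), (74, 20), (78, 9), (82, 14)]
wheel circle 0.5524556636810303 -0.18746346235275269 0.06710662692785263 [ 0.54671612 -0.18756913  0.06904235] 0.06881717962414302
side
dish [(-10, 48), (-6, 358), (-2, 326), (2, 140), (6, 707), (10, 722), (14, 96), (18, 194), (22, 321), (26, 98), (30, 18), (50, 9), (58, 9), (62, 9), (70, 13), (74, 20)]
stalktop 43 [0.59022965 0.2025897  0.07340895] [[0.57914012 0.1920381  0.06693719]
 [0.60143686 0.21702844 0.07915801]]
saucer 613 [[0.54080045 0.15435228 0.01945123]
 [0.63882938 0.25500421 0.03185451]]
wheel [(-10, 47), (-6, 849), (-2, 1016), (2, 114), (6, 151), (10, 164), (14, 14), (54, 17), (58, 61), (62, 198), (66, 1029), (70, 373), (78, 14), (82, 15)]
wheel circle 0.5441639423370361 -0.20076636970043182 0.06731129437685013 [ 0.54031442 -0.19563102  0.06871994] 0.06872569381739115
```

View pics/c1.png

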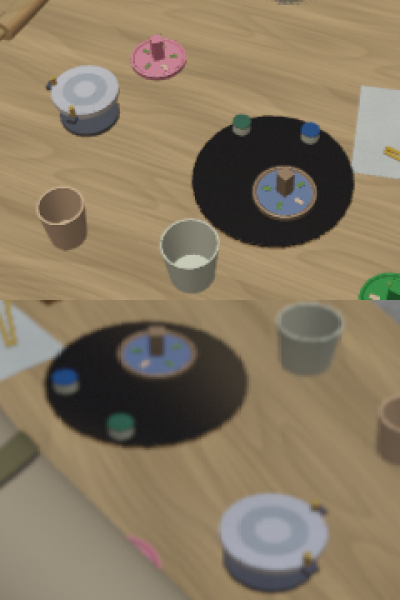

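The crop confirms the choice: blue saucer, square brown stalk, on the black bat. The wheel's two brass pins are at roughly scene (210,220) and (223,239), and side (393,311) and (389,340).

```bash
cat >> h.py <<'E'
def go(x,y,z,yaw=None,q=True):
    """shift/turn in tool axes (cm, deg) to world TCP x,y,z with tool-x heading yaw (deg), pointing down"""
    s=observe(); R=Rn.from_rotvec(s['eef_rot']); p=s['position']
    sh=R.inv().apply(np.array([x,y,z])-p)*100
    X=R.apply([1,0,0]); y0=np.degrees(np.arctan2(X[1],X[0]))
    yaw=y0 if yaw is None else yaw
    T=Rn.from_euler('z',yaw,degrees=True)*Rn.from_rotvec([np.pi,0,0])
    print('t',round(float(s['clock']),2),'pos',np.round(p,4),'yaw',round(y0,1),'shift',np.round(sh,2),'turn',np.round((R.inv()*T).as_rotvec(degrees=True),1),'F',np.round(s['contact_force'],1),'w',round(float(s['gripper_width']),4),round(float(s['grip_force']),1))
E
python3 - <<'E'
from h import *
m=camera_model('wrist');s=observe();R=Rn.from_rotvec(s['eef_rot'])
c=-np.array(m['R']).T@np.array(m['t'])
print('cam in tool',R.inv().apply(c-s['position']),'axis in tool',R.inv().apply(np.array(m['R'])[2]),'right',R.inv().apply(np.array(m['R'])[0]),m['fx'])
V={n:np.load('/tmp/%s.npz'%n) for n in('scene','side')}
for n,px in(('scene',[(210,220),(223,239)]),('side',[(393.5,311),(388.6,339.7)])): print(n,ray(px,V[n],.086))
go(.545,-.195,.30,None)
go(.594,.207,.30,None)
E
```

```text
cam in tool [ 0.08256114  0.00036799 -0.16654329] axis in tool [-2.94853008e-01  3.12406840e-04  9.55542572e-01] right [-9.72103205e-04  9.99999331e-01 -6.26904758e-04] 352.1340965904813
scene [[ 0.56817199 -0.24214985  0.086     ]
 [ 0.61958278 -0.16962682  0.086     ]]
side [[ 0.59918523 -0.19591971  0.086     ]
 [ 0.54483481 -0.26177158  0.086     ]]
t 0.1 pos [ 0.2625 -0.6753  0.2178] yaw 21.2 shift [ 43.73 -34.54  -8.17] turn [-0.1  0.  -0. ] F [-0.2 -0.6 -0.7] w 0.0928 0.0
t 0.1 pos [ 0.2625 -0.6753  0.2178] yaw 21.2 shift [ 62.87 -70.23  -8.13] turn [-0.1  0.  -0. ] F [-0.2 -0.6 -0.7] w 0.0928 0.0
```

```bash
python3 - <<'E'
from h import *
f=np.load('/tmp/scene.npz'); P=pts(f['d'],f)
k=(f['d']>0)&(P[...,2]>.1)&(P[...,2]<.6); k[:,170:]=0; k[:130]=0
q=P[k]; a=np.array([.2625,-.6753]);b=np.array([.545,-.195]);u=(b-a)/np.linalg.norm(b-a)
w=q[:,:2]-a; n=w[:,0]*u[1]-w[:,1]*u[0]; print(len(q),'perp min',np.percentile(abs(n),[0,1,5]),np.percentile(q,[1,99],axis=0))
E
```

```text
10562 perp min [0.10748593 0.12093615 0.14492296] [[ 0.49826093 -0.7448998   0.10380285]
 [ 0.75663385 -0.49644929  0.27220648]]
```

```bash
python3 -m creep '[[[0,0,0],[3.4,-4.7,-1],9.3],[[0,0,0],[6.8,-9.4,-2],9.3],[[0,0,0],[10.2,-14.1,-2],9.3],[[0,0,0],[13.5,-18.9,-2],9.3],[[0,0,0],[18,-21.5,-2],9.3]]' && python3 -m creep '[[[0,0,0],[5,-3,0],9.3],[[0,0,0],[10,-5.5,0],9.3],[[0,0,0],[15,-8,0],9.3],[[0,0,0],[20,-10.5,0],9.3],[[0,0,0],[25.5,-13,0],9.3]]'
python3 - <<'E'
from h import *
go(.545,-.195,.22)
p,d,m=cam('wrist'); save('w1',p); np.savez('/tmp/w1',p=p,d=d,**{k:np.array(v) for k,v in m.items()})
go(.594,.207,.22)
E
```

```text
clock: 0.72
position: [0.3516, -0.4079, 0.2387]
eef_rot: [-3.087, -0.578, 0.001]
contact_force: [1.2, -0.9, 0.5]
gripper_width: 0.0931
grip_force: 0.0
clock: 1.35
position: [0.5438, -0.1953, 0.2385]
eef_rot: [3.088, 0.578, -0.001]
contact_force: [0.4, -0.9, 0.2]
gripper_width: 0.0932
grip_force: 0.0
t 1.35 pos [ 0.5438 -0.1953  0.2385] yaw 21.2 shift [0.12 0.01 1.85] turn [0. 0. 0.] F [ 0.4 -0.9  0.2] w 0.0932 0.0
t 1.4 pos [ 0.5502 -0.1872  0.2385] yaw 21.7 shift [ 18.65 -35.     2.02] turn [-0.1 -0.3  0. ] F [5.8 5.2 1.4] w 0.0927 0.0
```

View pics/w1.png

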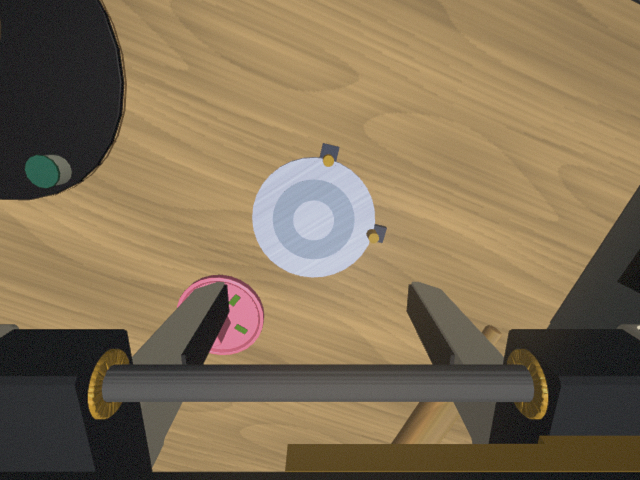

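The wrist view shows the wheel centred at (314,217), with brass pins at (328,160) and (374,238) and their dark brackets outside the rim. The arm was still settling, so I measure now that it is still, from two wrist places.

```bash
cat >> h.py <<'E'
def wheel(n='wrist'):
    p,d,m=cam(n); hsv=cv2.cvtColor(p,cv2.COLOR_RGB2HSV).astype(int); P=pts(d,m)
    near=np.hypot(P[...,0]-.55,P[...,1]+.19)<.1
    k=(near&(abs(P[...,2]-.07)<.008)&(hsv[...,1]<70)&(hsv[...,2]>100)).astype(np.uint8)
    c=max(cv2.findContours(k,cv2.RETR_EXTERNAL,cv2.CHAIN_APPROX_NONE)[0],key=len)[:,0]
    c=cv2.convexHull(c)[:,0]
    e=cv2.fitEllipse(c)
    b=(near&(hsv[...,1]>140)&(hsv[...,0]>12)&(hsv[...,0]<32)&(P[...,2]>.06)&(P[...,2]<.1)).astype(np.uint8)
    nn,_,st,ce=cv2.connectedComponentsWithStats(b)
    pp=[(ce[i],st[i,4]) for i in range(1,nn) if st[i,4]>6]
    zt=np.median(P[...,2][k>0])
    g=ray(c,m,.07)[:,:2]; A=np.c_[2*g,np.ones(len(g))]; s=np.linalg.lstsq(A,(g**2).sum(1),rcond=None)[0]
    print('wheel ell ctr',np.round(e[0],1),'->',np.round(ray(e[0],m,.07)[0],4),'circ',np.round(s[:2],4),'r',round(float(np.sqrt(s[2]+s[:2]@s[:2])),4),'ztop',round(float(zt),4))
    for q,a in pp: print('pin px',np.round(q,1),a,'->',np.round(ray(q,m,.084)[0],4))
    return p,d,m,e[0],[q for q,a in pp]
E
python3 -m creep '[[[0,0,0],[0,0,0],9.3],[[0,0,0],[0,0,0],9.3],[[0,0,0],[0,0,0],9.3],[[0,0,0],[0,0,0],9.3],[[0,0,0],[0,0,0],9.3]]'
python3 - <<'E'
from h import *
wheel();go(.545,-.195,.22);go(.580,.14,.22)
E
python3 -m creep '[[[0,0,0],[-3,-3,0],9.3],[[0,0,0],[-6,-6,0],9.3],[[0,0,0],[-6,-6,0],9.3],[[0,0,0],[-6,-6,0],9.3],[[0,0,0],[-6,-6,0],9.3]]' >/dev/null
python3 - <<'E'
from h import *
wheel();go(.594,.207,.22)
E
```

```text
clock: 2.02
position: [0.5428, -0.1971, 0.2387]
eef_rot: [3.088, 0.578, 0.0]
contact_force: [0.1, 0.2, -0.6]
gripper_width: 0.0932
grip_force: 0.0
wheel ell ctr [315.3 216.6] -> [ 0.5455 -0.1943  0.07  ] circ [ 0.543  -0.1949] r 0.0617 ztop 0.0708
pin px [326.3 158.1] 92 -> [ 0.602  -0.1832  0.084 ]
pin px [372.  236.1] 68 -> [ 0.5503 -0.2503  0.084 ]
t 2.08 pos [ 0.5429 -0.1969  0.2387] yaw 21.2 shift [ 0.26 -0.11  1.87] turn [ 0. -0. -0.] F [-0.1 -0.3  0.5] w 0.093 0.0
t 2.08 pos [ 0.5429 -0.1969  0.2387] yaw 21.2 shift [ 15.65 -30.07   1.87] turn [ 0. -0. -0.] F [-0.1 -0.3  0.5] w 0.093 0.0
wheel ell ctr [378.8 154.5] -> [ 0.5456 -0.1936  0.07  ] circ [ 0.5428 -0.1945] r 0.061 ztop 0.0708
pin px [396.8  87.9] 144 -> [ 0.6009 -0.1829  0.084 ]
pin px [441.4 173.4] 80 -> [ 0.5508 -0.2506  0.084 ]
t 2.75 pos [ 0.4664 -0.1627  0.2385] yaw 21.2 shift [ 25.28 -29.84   1.85] turn [ 0. -0. -0.] F [-0.5  0.7 -0.1] w 0.093 0.0
```

```bash
python3 -m creep '[[[0,0,0],[4,-4.7,0],9.3],[[0,0,0],[8,-9.4,0],9.3],[[0,0,0],[12,-14.1,0],9.3],[[0,0,0],[16,-18.8,0],9.3],[[0,0,0],[19,-22.4,0],9.3]]' >/dev/null && python3 -m creep '[[[0,0,0],[3,-3.6,1],9.3],[[0,0,0],[6.3,-7.4,2],9.3],[[0,0,0],[6.3,-7.4,2],9.3],[[0,0,0],[6.3,-7.4,2],9.3],[[0,0,0],[6.3,-7.4,2],9.3]]'
python3 - <<'E'
from h import *
go(.594,.207,.22)
p,d,m=cam('wrist'); save('w2',p); np.savez('/tmp/w2',p=p,d=d,**{k:np.array(v) for k,v in m.items()})
E
```

```text
clock: 4.0
position: [0.5935, 0.2055, 0.2187]
eef_rot: [3.088, 0.576, -0.0]
contact_force: [-0.1, 0.7, -0.2]
gripper_width: 0.0929
grip_force: 0.0
t 4.0 pos [0.5935 0.2055 0.2187] yaw 21.1 shift [ 0.11 -0.12 -0.13] turn [0. 0. 0.] F [-0.1  0.7 -0.2] w 0.0929 0.0
```

View pics/w2.png

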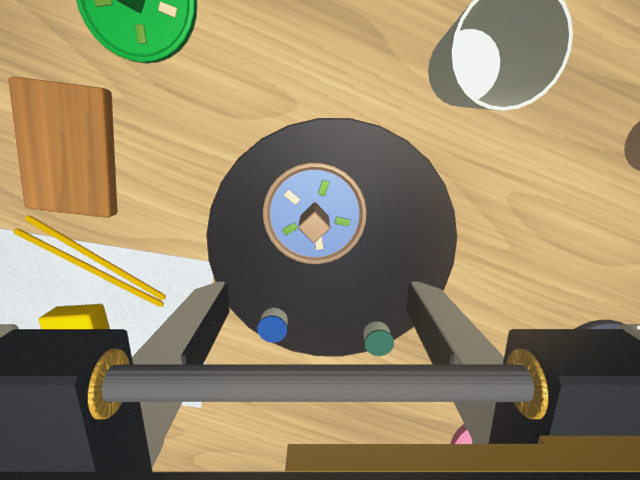

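The blue dish is at (314,213) on the bat. Its stalk top is a light brown diamond at (314,225), about 45° to the tool axes. The pots are at (272,326) and (378,340), clear of the dish.

```bash
cat >> h.py <<'E'
def stalk(f,z0=.077,c0=(.594,.207)):
    p,d=f['p'],f['d'];P=pts(d,f)
    near=(np.hypot(P[...,0]-c0[0],P[...,1]-c0[1])<.03)
    k=(near&(abs(P[...,2]-z0)<.008)).astype(np.uint8); k=cv2.morphologyEx(k,cv2.MORPH_OPEN,np.ones((3,3)))
    V=cv2.cvtColor(p,cv2.COLOR_RGB2HSV)[...,2]; vm=np.median(V[k>0]); k=(k>0)&(V>.7*vm); k=k.astype(np.uint8)
    c=max(cv2.findContours(k,cv2.RETR_EXTERNAL,cv2.CHAIN_APPROX_NONE)[0],key=len)[:,0]
    g=ray(c,f,z0)[:,:2]*1000; r=cv2.minAreaRect(g.astype(np.float32))
    cz=np.median(P[...,2][k>0]); print('stalk ctr px',c.mean(0),'world mm',np.round(r[0],1),'size',np.round(r[1],1),'ang',round(r[2],1),'z',round(float(cz),4))
def saucer(f,zr,c0=(.594,.207)):
    hsv=cv2.cvtColor(f['p'],cv2.COLOR_RGB2HSV).astype(int); P=pts(f['d'],f)
    k=((np.hypot(P[...,0]-c0[0],P[...,1]-c0[1])<.08)&(hsv[...,0]>98)&(hsv[...,0]<125)&(hsv[...,1]>60)&(hsv[...,2]>90)).astype(np.uint8)
    c=cv2.convexHull(max(cv2.findContours(k,cv2.RETR_EXTERNAL,cv2.CHAIN_APPROX_NONE)[0],key=len))[:,0]
    g=ray(c,f,zr)[:,:2]; s=np.linalg.lstsq(np.c_[2*g,np.ones(len(g))],(g**2).sum(1),rcond=None)[0]
    print('saucer circ',np.round(s[:2],4),'r',round(float(np.sqrt(s[2]+s[:2]@s[:2])),4),'z',round(float(np.median(P[...,2][k>0])),4))
E
python3 - <<'E'
from h import *
f=np.load('/tmp/w2.npz'); stalk(f); saucer(f,.027); go(.594,.207,.15)
E
```

```text
stalk ctr px [314.12307692 227.        ] world mm [592.5 207.9] size [21.2 20.9] ang 64.6 z 0.0773
saucer circ [0.5926 0.2082] r 0.0458 z 0.0255
t 4.05 pos [0.5935 0.2056 0.2189] yaw 21.1 shift [ 0.1  -0.12  6.89] turn [ 0. -0. -0.] F [-0.5 -0.2 -0.1] w 0.0929 0.0
```

```bash
python3 -m creep '[[[0,0,-9],[0,-0.1,1],9.3],[[0,0,-18],[0,-0.2,2],9.3],[[0,0,-27],[0,-0.2,3],9.3],[[0,0,-36],[0,-0.2,4],9.3],[[0,0,-43.5],[0,-0.2,5],9.3]]' 5 >/dev/null && python3 -m creep '[[[0,0,0],[0,0,0],7],[[0,0,0],[0,0,0],6],[[0,0,0],[0,0,0],5],[[0,0,0],[0,0,0],5],[[0,0,0],[0,0,0],5]]'
python3 - <<'E'
from h import *
p,d,m=cam('wrist'); f=dict(m,p=p,d=d); stalk(f); saucer(f,.027); go(.5925,.208,.036,64.6); save('w3',p)
E
```

```text
clock: 5.3
position: [0.5926, 0.2091, 0.1688]
eef_rot: [2.653, 1.682, 0.0]
contact_force: [0.5, -0.1, -0.3]
gripper_width: 0.0511
grip_force: 0.0
stalk ctr px [317.53333333 244.1047619 ] world mm [592.2 208.2] size [20.2 21.6] ang 64.7 z 0.0773
saucer circ [0.5924 0.2084] r 0.0458 z 0.0255
t 5.35 pos [0.5926 0.2091 0.1687] yaw 64.7 shift [-0.1   0.04 13.27] turn [ 0.  -0.   0.1] F [-0.1 -0.  -0.1] w 0.0504 0.0
```

```bash
python3 -m creep '[[[0,0,0],[-0.1,0,3],5],[[0,0,0],[-0.1,0,6],5],[[0,0,0],[-0.1,0,9],5],[[0,0,0],[-0.1,0,11],5],[[0,0,0],[-0.1,0,13],5]]' >/dev/null && python3 -m creep '[[[0,0,0],[0,0,0.1],5],[[0,0,0],[0,0,0.2],5],[[0,0,0],[0,0,0.2],4],[[0,0,0],[0,0,0.2],3],[[0,0,0],[0,0,0.2],2.6]]' 5
python3 - <<'E'
from h import *
go(.5925,.208,.036,64.6)
E
```

```text
clock: 6.6
position: [0.5923, 0.208, 0.037]
eef_rot: [2.653, 1.682, 0.001]
contact_force: [1.0, -0.1, 0.8]
gripper_width: 0.0271
grip_force: 0.0
t 6.6 pos [0.5923 0.208  0.037 ] yaw 64.7 shift [0.01 0.02 0.1 ] turn [ 0.  -0.   0.1] F [ 1.  -0.1  0.8] w 0.0271 0.0
```

```bash
python3 -m creep '[[[0,0,0],[0,0,0],2.4],[[0,0,0],[0,0,0],2.2],[[0,0,0],[0,0,0],2.0],[[0,0,0],[0,0,0],1.5],[[0,0,0],[0,0,0],1.5]]' 8; python3 -m creep '[[[0,0,0],[0,0,0],1.0],[[0,0,0],[0,0,0],1.0],[[0,0,0],[0,0,0],1],[[0,0,0],[0,0,0],1],[[0,0,0],[0,0,0],1]]' 25
```

```text
clock: 7.22
position: [0.592, 0.2081, 0.0366]
eef_rot: [-2.653, -1.682, 0.0]
contact_force: [-1.2, 0.7, 1.5]
gripper_width: 0.0219
grip_force: 8.0
clock: 7.85
position: [0.592, 0.2081, 0.0366]
eef_rot: [-2.653, -1.682, 0.0]
contact_force: [-1.2, 0.5, 2.7]
gripper_width: 0.0219
grip_force: 25.0
```

```bash
python3 -m creep '[[[0,0,0],[0,0,-0.3],1],[[0,0,0],[0,0,-0.8],1],[[0,0,0],[0,0,-1.8],1],[[0,0,0],[0,0,-3],1],[[0,0,0],[0,0,-4.5],1]]' && python3 -m creep '[[[0,0,0],[0,0,-2],1],[[0,0,0],[0,0,-4],1],[[0,0,0],[0,0,-6],1],[[0,0,0],[0,0,-7.5],1],[[0,0,0],[0,0,-7.5],1]]'
python3 - <<'E'
from h import *
p,d,m=cam('wrist'); f=dict(m,p=p,d=d); saucer(f,.027+.12,(.5925,.208)); save('w4',p)
go(.5432-.012,-.192+.009,.157,53)
E
```

```text
clock: 8.48
position: [0.5921, 0.208, 0.0826]
eef_rot: [2.653, 1.682, 0.0]
contact_force: [0.5, 0.0, -4.6]
gripper_width: 0.0221
grip_force: 25.0
clock: 9.1
position: [0.5927, 0.2083, 0.1581]
eef_rot: [2.653, 1.682, 0.004]
contact_force: [0.4, -0.1, -4.8]
gripper_width: 0.022
grip_force: 25.0
saucer circ [0.5932 0.2085] r 0.0461 z 0.1469
t 9.15 pos [0.5922 0.208  0.1571] yaw 64.7 shift [-3.796e+01  1.117e+01 -1.000e-02] turn [ 0.  -0.  11.7] F [ 0.3 -0.1 -3.9] w 0.022 25.0
```

View pics/w4.png

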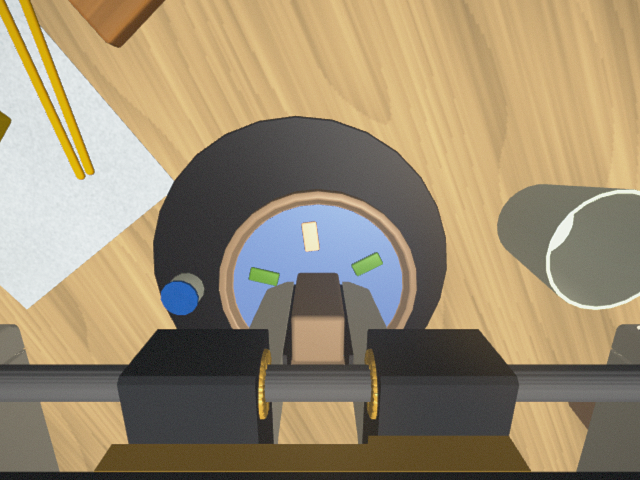

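The dish hangs level in the gripper at (318,270), stalk between the pads, board empty below it apart from the pots. Carrying it to a point short of the pins.

```bash
python3 -m creep '[[[0,0,0],[-1.9,0.6,0],1],[[0,0,0],[-5.3,1.6,0],1],[[0,0,0],[-9.9,2.9,0],1],[[0,0,0],[-14.4,4.3,0],1],[[0,0,0],[-19,5.6,0],1]]' >/dev/null && python3 -m creep '[[[0,0,2.4],[-4.6,1.3,0],1],[[0,0,4.8],[-9.1,2.7,0],1],[[0,0,7.2],[-13.3,3.9,0],1],[[0,0,9.6],[-16.7,4.9,0],1],[[0,0,11.7],[-19,5.6,0],1]]' >/dev/null && python3 -m creep '[[[0,0,0],[0,0,0],1],[[0,0,0],[0,0,0],1],[[0,0,0],[0,0,0],1],[[0,0,0],[0,0,0],1],[[0,0,0],[0,0,0],1]]'
python3 - <<'E'
from h import *
p,d,m=cam('wrist'); f=dict(m,p=p,d=d); save('w5',p); np.savez('/tmp/w5',**{k:np.array(v) for k,v in f.items()})
saucer(f,.147,(.5312,-.183)); go(.5312,-.183,.0966,53)
E
```

```text
clock: 11.02
position: [0.5314, -0.1829, 0.1566]
eef_rot: [-2.81, -1.404, 0.0]
contact_force: [0.4, -0.1, -4.7]
gripper_width: 0.0222
grip_force: 25.0
saucer circ [ 0.5324 -0.1822] r 0.0457 z 0.1455
t 11.07 pos [ 0.5314 -0.1831  0.1566] yaw 53.1 shift [-0.   -0.02  6.  ] turn [ 0.  -0.   0.1] F [-1.3 -0.7 -3.4] w 0.0218 25.0
```

View pics/w5.png

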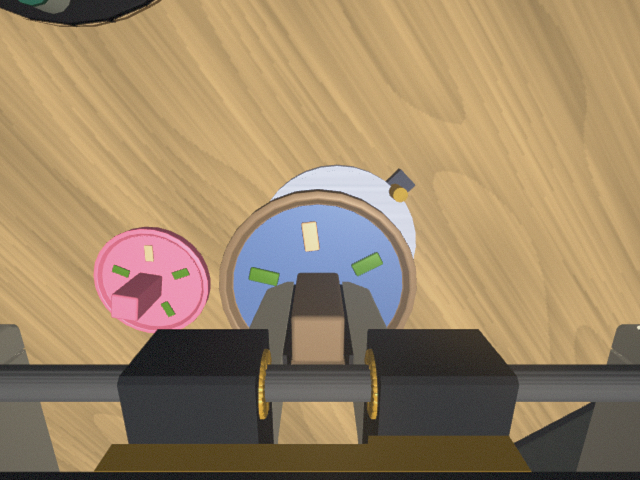

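The dish is over the wheel, left pin visible at (400,193), nothing in the way. Shift 0.7 cm towards the pins (tool +y) so it lands about 8 mm short, then lower.

```bash
python3 -m creep '[[[0,0,0],[0,0.3,0.7],1],[[0,0,0],[0,0.7,2],1],[[0,0,0],[0,0.7,3.5],1],[[0,0,0],[0,0.7,4.6],1],[[0,0,0],[0,0.7,5.2],1]]' && python3 -m creep '[[[0,0,0],[0,0,0.2],1],[[0,0,0],[0,0,0.3],1],[[0,0,0],[0,0,0.4],1],[[0,0,0],[0,0,0.5],1],[[0,0,0],[0,0,0.5],1]]'
python3 - <<'E'
from h import *
p,d,m=cam('wrist'); f=dict(m,p=p,d=d); save('w6',p)
saucer(f,.090,(.536,-.187)); go(.5368,-.1872,.095,53)
E
```

```text
clock: 11.7
position: [0.5364, -0.1874, 0.1034]
eef_rot: [-2.81, -1.403, 0.002]
contact_force: [0.1, -1.0, -3.5]
gripper_width: 0.0219
grip_force: 25.0
clock: 12.32
position: [0.5369, -0.1877, 0.0997]
eef_rot: [2.811, 1.403, 0.0]
contact_force: [-0.5, 0.1, -4.1]
gripper_width: 0.0219
grip_force: 25.0
saucer circ [ 0.5379 -0.1869] r 0.0457 z 0.0886
t 12.38 pos [ 0.5369 -0.1877  0.0997] yaw 53.0 shift [ 0.03 -0.04  0.47] turn [0. 0. 0.] F [-0.4  0.5 -4.3] w 0.0219 25.0
```

```bash
python3 -m creep '[[[0,0,0],[0,0,0.1],1],[[0,0,0],[0,0,0.2],1],[[0,0,0],[0,0,0.25],1],[[0,0,0],[0,0,0.3],1],[[0,0,0],[0,0,0.3],1]]' && python3 -m creep '[[[0,0,0],[0,0,0.03],1],[[0,0,0],[0,0,0.06],1],[[0,0,0],[0,0,0.09],1],[[0,0,0],[0,0,0.1],1],[[0,0,0],[0,0,0.1],1]]'
```

```text
clock: 13.0
position: [0.5368, -0.1876, 0.0965]
eef_rot: [-2.811, -1.403, 0.0]
contact_force: [0.1, -0.1, -4.1]
gripper_width: 0.0218
grip_force: 25.0
clock: 13.62
position: [0.5369, -0.1877, 0.0956]
eef_rot: [2.811, 1.403, -0.0]
contact_force: [-0.3, -0.8, -4.3]
gripper_width: 0.0214
grip_force: 25.0
```

```bash
python3 -m creep '[[[0,0,0],[0,0,0.02],1],[[0,0,0],[0,0,0.04],1],[[0,0,0],[0,0,0.06],1],[[0,0,0],[0,0,0.06],1],[[0,0,0],[0,0,0.06],1]]' && python3 -m creep '[[[0,0,0],[0,0,0.02],1],[[0,0,0],[0,0,0.04],1],[[0,0,0],[0,0,0.04],1],[[0,0,0],[0,0,0.04],1],[[0,0,0],[0,0,0.04],1]]'
```

```text
clock: 14.25
position: [0.5369, -0.1877, 0.095]
eef_rot: [2.811, 1.403, -0.0]
contact_force: [0.5, 0.4, -3.8]
gripper_width: 0.0216
grip_force: 25.0
clock: 14.88
position: [0.5369, -0.1877, 0.0947]
eef_rot: [2.811, 1.403, 0.0]
contact_force: [-0.1, -0.2, -0.4]
gripper_width: 0.0218
grip_force: 25.0
```

Touched down: the weight has come off the wrist. Now I ease it towards the pins.

```bash
python3 -m creep '[[[0,0,0],[0,0.05,0],1],[[0,0,0],[0,0.1,0],1],[[0,0,0],[0,0.15,0],1],[[0,0,0],[0,0.2,0],1],[[0,0,0],[0,0.25,0],1]]' && python3 -m creep '[[[0,0,0],[0,0.03,0],1],[[0,0,0],[0,0.06,0],1],[[0,0,0],[0,0.09,0],1],[[0,0,0],[0,0.12,0],1],[[0,0,0],[0,0.15,0],1]]'
python3 - <<'E'
from h import *
go(.5432,-.192,.095,53)
p,d,m=cam('wrist'); f=dict(m,p=p,d=d); save('w7',p)
saucer(f,.090,(.54,-.19)); wheel('scene'); wheel('side')
E
```

```text
clock: 15.5
position: [0.5388, -0.1891, 0.0946]
eef_rot: [-2.811, -1.403, 0.0]
contact_force: [-2.4, 3.3, 1.1]
gripper_width: 0.0219
grip_force: 25.0
clock: 16.12
position: [0.5401, -0.19, 0.0946]
eef_rot: [-2.811, -1.403, 0.0]
contact_force: [-2.3, 0.9, 1.6]
gripper_width: 0.0218
grip_force: 25.0
t 16.12 pos [ 0.5401 -0.19    0.0946] yaw 53.0 shift [ 0.03  0.37 -0.04] turn [-0.  0.  0.] F [-2.3  0.9  1.6] w 0.0218 25.0
saucer circ [ 0.5424 -0.1874] r 0.0444 z 0.0835
wheel ell ctr [238.2 228. ] -> [ 0.5536 -0.1583  0.07  ] circ [ 0.5493 -0.1765] r 0.0537 ztop 0.0684
pin px [222.6 237. ] 8 -> [ 0.6118 -0.1755  0.084 ]
wheel ell ctr [366.6 330.4] -> [ 0.5172 -0.2069  0.07  ] circ [ 0.5312 -0.2   ] r 0.053 ztop 0.0685
```

View pics/w7.png

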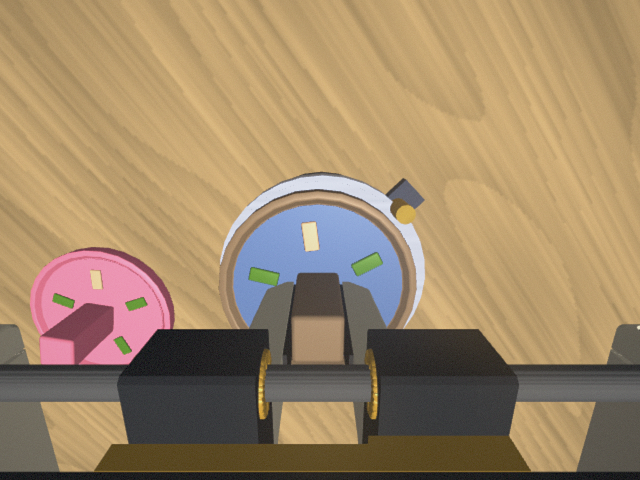

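The dish sits flat on the wheel, with the left pin at (404,213) and a small gap remaining. Sliding friction is about 3 N.

```bash
python3 -m creep '[[[0,0,0],[0,0.03,-0.01],1],[[0,0,0],[0,0.06,-0.02],1],[[0,0,0],[0,0.09,-0.02],1],[[0,0,0],[0,0.12,-0.02],1],[[0,0,0],[0,0.15,-0.02],1]]' && python3 -m creep '[[[0,0,0],[0,0.02,0],1],[[0,0,0],[0,0.04,0],1],[[0,0,0],[0,0.06,0],1],[[0,0,0],[0,0.08,0],1],[[0,0,0],[0,0.1,0],1]]'
```

```text
clock: 16.9
position: [0.5414, -0.1911, 0.0947]
eef_rot: [2.811, 1.403, 0.0]
contact_force: [0.2, -0.1, -3.3]
gripper_width: 0.0221
grip_force: 25.0
clock: 17.52
position: [0.5419, -0.1915, 0.0947]
eef_rot: [-2.811, -1.403, 0.0]
contact_force: [-1.0, 1.3, -3.0]
gripper_width: 0.0219
grip_force: 25.0
```

```bash
for i in 1; do python3 -m creep '[[[0,0,0],[0,0.01,0],1],[[0,0,0],[0,0.02,0],1],[[0,0,0],[0,0.03,0],1],[[0,0,0],[0,0.04,0],1],[[0,0,0],[0,0.04,0],1]]'; done; python3 - <<'E'
from h import *
go(.5432,-.192,.095,53)
E
```

```text
clock: 18.15
position: [0.5421, -0.1915, 0.0947]
eef_rot: [-2.81, -1.403, 0.001]
contact_force: [-2.8, 2.5, -2.1]
gripper_width: 0.0219
grip_force: 25.0
t 18.15 pos [ 0.5421 -0.1915  0.0947] yaw 53.1 shift [ 0.03  0.12 -0.03] turn [-0.   0.   0.1] F [-2.8  2.5 -2.1] w 0.0219 25.0
```

```bash
python3 -m creep '[[[0,0,0],[0,0.01,0],1],[[0,0,0],[0,0.02,0],1],[[0,0,0],[0,0.03,0],1],[[0,0,0],[0,0.03,0],1],[[0,0,0],[0,0.03,0],1]]'; python3 - <<'E'
from h import *
F=[]
for i in range(4):
    read_camera('side'); s=observe(); F.append(s['contact_force']); 
F=np.mean(F,0); A=np.array([[-.98,-.1],[-.19,.99]]); print(np.round(F,2),np.round(s['moment'],3),'pins L,R',np.round(np.linalg.solve(A,F[:2]),1)); go(.5432,-.192,.095,53)
E
```

```text
clock: 18.77
position: [0.5422, -0.1916, 0.0947]
eef_rot: [-2.81, -1.403, 0.001]
contact_force: [-3.6, 4.1, -0.3]
gripper_width: 0.022
grip_force: 25.0
[-3.01  4.25 -1.77] [ 0.946  0.784 -0.12 ] pins L,R [2.6 4.8]
t 18.98 pos [ 0.5423 -0.1916  0.0947] yaw 53.1 shift [ 0.02  0.1  -0.03] turn [-0.1  0.   0.1] F [-2.6  4.8 -1. ] w 0.022 25.0
```

```bash
cat > f.py <<'E'
from h import *
F=[];P=[]
for i in range(5):
    read_camera('side'); s=observe(); F.append(s['contact_force']); P.append(s['position'])
F=np.mean(F,0); A=np.array([[-.98,-.1],[-.19,.99]]); print('F',np.round(F,2),'pins L,R',np.round(np.linalg.solve(A,F[:2]),1),'pos mm',np.round(np.mean(P,0)*1000,2),'t',s['clock'])
E
python3 -m creep '[[[0,0,0],[0.01,0,0],1],[[0,0,0],[0.02,0,0],1],[[0,0,0],[0.03,0,0],1],[[0,0,0],[0.03,0,0],1],[[0,0,0],[0.03,0,0],1]]' >/dev/null; python3 f.py;python3 -m creep '[[[0,0,0],[0.01,0,0],1],[[0,0,0],[0.02,0,0],1],[[0,0,0],[0.03,0,0],1],[[0,0,0],[0.03,0,0],1],[[0,0,0],[0.03,0,0],1]]' >/dev/null; python3 f.py
```

```text
F [-3.68  3.61 -1.52] pins L,R [3.3 4.3] pos mm [ 542.27 -191.55   94.72] t 19.85
F [-4.29  3.19 -1.56] pins L,R [4. 4.] pos mm [ 542.58 -191.49   94.71] t 20.725
```

```bash
python3 -m creep '[[[0,0,0],[0.01,0.01,0],1],[[0,0,0],[0.02,0.02,0],1],[[0,0,0],[0.02,0.02,0],1],[[0,0,0],[0.02,0.02,0],1],[[0,0,0],[0.02,0.02,0],1]]' >/dev/null; python3 f.py;python3 -m creep '[[[0,0,0],[0.01,0.01,0],1],[[0,0,0],[0.02,0.02,0],1],[[0,0,0],[0.02,0.02,0],1],[[0,0,0],[0.02,0.02,0],1],[[0,0,0],[0.02,0.02,0],1]]' >/dev/null; python3 f.py
```

```text
F [-5.03  3.34 -0.81] pins L,R [4.7 4.3] pos mm [ 542.61 -191.49   94.7 ] t 21.6
F [-5.86  3.1  -0.23] pins L,R [5.6 4.2] pos mm [ 542.64 -191.47   94.68] t 22.475
```

```bash
python3 -m creep '[[[0,0,0],[0,0,-0.01],1],[[0,0,0],[0,0,-0.02],1],[[0,0,0],[0,0,-0.02],1],[[0,0,0],[0,0,-0.02],1],[[0,0,0],[0,0,-0.02],1]]' >/dev/null; python3 f.py;python3 -m creep '[[[0,0,0],[0.01,-0.01,0],1],[[0,0,0],[0.02,-0.02,0],1],[[0,0,0],[0.03,-0.03,0],1],[[0,0,0],[0.03,-0.03,0],1],[[0,0,0],[0.03,-0.03,0],1]]' >/dev/null; python3 f.py
```

```text
F [-4.92  2.45 -1.88] pins L,R [4.7 3.4] pos mm [ 542.63 -191.49   94.72] t 23.35
F [-5.16  1.43 -2.75] pins L,R [5.  2.4] pos mm [ 542.69 -191.42   94.74] t 24.225
```

```bash
python3 -m creep '[[[0,0,0],[-0.01,0.01,0],1],[[0,0,0],[-0.02,0.02,0],1],[[0,0,0],[-0.03,0.03,0],1],[[0,0,0],[-0.03,0.03,0],1],[[0,0,0],[-0.03,0.03,0],1]]' >/dev/null; python3 f.py;python3 -m creep '[[[0,0,0],[-0.01,0.01,0],1],[[0,0,0],[-0.02,0.02,0],1],[[0,0,0],[-0.03,0.03,0],1],[[0,0,0],[-0.03,0.03,0],1],[[0,0,0],[-0.03,0.03,0],1]]' >/dev/null; python3 f.py
```

```text
F [-5.41  3.03 -2.39] pins L,R [5.1 4. ] pos mm [ 542.67 -191.49   94.74] t 25.1
F [-5.58  4.21 -1.74] pins L,R [5.2 5.2] pos mm [ 542.67 -191.51   94.74] t 25.975
```

Both pins bear: each responds independently while the position is stalled. Now I put the weight fully on the wheel and trim the press to about 6 N. Then I lower the grip force.

```bash
python3 -m creep '[[[0,0,0],[0,-0.01,0.01],1],[[0,0,0],[0,-0.02,0.02],1],[[0,0,0],[0,-0.02,0.02],1],[[0,0,0],[0,-0.02,0.02],1],[[0,0,0],[0,-0.02,0.02],1]]' >/dev/null; python3 f.py; python3 -m creep '[[[0,0,0],[0,0,0],1],[[0,0,0],[0,0,0],1],[[0,0,0],[0,0,0],1],[[0,0,0],[0,0,0],1],[[0,0,0],[0,0,0],1]]' 10; python3 f.py
```

```text
F [-5.9   3.83 -0.45] pins L,R [5.5 4.9] pos mm [ 542.67 -191.48   94.7 ] t 26.85
clock: 27.48
position: [0.5427, -0.1915, 0.0947]
eef_rot: [-2.81, -1.403, 0.002]
contact_force: [-5.2, 2.9, -0.3]
gripper_width: 0.022
grip_force: 10.0
F [-6.07  3.85 -0.35] pins L,R [5.7 5. ] pos mm [ 542.68 -191.5    94.71] t 27.725
```

```bash
python3 -m creep '[[[0,0,0],[0,-0.01,0],1],[[0,0,0],[0,-0.02,0],1],[[0,0,0],[0,-0.02,0],1],[[0,0,0],[0,-0.02,0],1],[[0,0,0],[0,-0.02,0],1]]' >/dev/null; python3 f.py; python3 -m creep '[[[0,0,0],[0,0,0],2.2],[[0,0,0],[0,0,0],2.25],[[0,0,0],[0,0,0],2.3],[[0,0,0],[0,0,0],2.35],[[0,0,0],[0,0,0],2.4]]' 5; python3 f.py
```

```text
F [-4.93  3.05 -1.45] pins L,R [4.6 4. ] pos mm [ 542.68 -191.47   94.7 ] t 28.6
clock: 29.22
position: [0.5435, -0.1919, 0.0949]
eef_rot: [2.811, 1.402, 0.0]
contact_force: [-3.1, 0.8, -2.3]
gripper_width: 0.0241
grip_force: 1.6
F [-3.28  0.48 -1.68] pins L,R [3.2 1.1] pos mm [ 543.56 -191.88   94.87] t 29.475
```

```bash
python3 -m creep '[[[0,0,0],[0,0,0],2.45],[[0,0,0],[0,0,0],2.5],[[0,0,0],[0,0,0],2.55],[[0,0,0],[0,0,0],2.6],[[0,0,0],[0,0,0],2.65]]'; python3 f.py
```

```text
clock: 30.1
position: [0.5436, -0.1916, 0.0949]
eef_rot: [2.811, 1.403, 0.001]
contact_force: [0.5, -0.0, -0.4]
gripper_width: 0.0264
grip_force: 0.0
F [ 0.08 -0.23  0.19] pins L,R [-0.1 -0.2] pos mm [ 543.42 -191.62   94.84] t 30.35
```

Released with both pins still loaded to the end. Open wider, rise straight up and look.

```bash
python3 -m creep '[[[0,0,0],[0,0,0],3],[[0,0,0],[0,0,0],4],[[0,0,0],[0,0,0],5],[[0,0,0],[0,0,0],5],[[0,0,0],[0,0,0],5]]' >/dev/null; python3 -m creep '[[[0,0,0],[0,0,-1],5],[[0,0,0],[0,0,-3],5],[[0,0,0],[0,0,-6],5],[[0,0,0],[0,0,-9],5],[[0,0,0],[0,0,-12],5]]' >/dev/null;  python3 -m creep '[[[0,0,0],[-2,-2,-1],5],[[0,0,0],[-4,-4,-1],5],[[0,0,0],[-4,-4,-1],5],[[0,0,0],[-4,-4,-1],5],[[0,0,0],[-4,-4,-1],5]]'
python3 - <<'E'
from h import *
p,d,m=cam('wrist'); f=dict(m,p=p,d=d); save('w8',p); np.savez('/tmp/w8',**{k:np.array(v) for k,v in f.items()})
saucer(f,.0855,(.543,-.192)); stalk(f,.135,(.543,-.192))
hsv=cv2.cvtColor(p,cv2.COLOR_RGB2HSV).astype(int); P=pts(d,m)
b=((np.hypot(P[...,0]-.545,P[...,1]+.194)<.08)&(np.hypot(P[...,0]-.545,P[...,1]+.194)>.045)&(hsv[...,1]>150)&(hsv[...,0]>14)&(hsv[...,0]<32)&(P[...,2]>.06)&(P[...,2]<.1)).astype(np.uint8)
n,_,st,ce=cv2.connectedComponentsWithStats(b)
for i in range(1,n):
    if st[i,4]>8: print(np.round(ce[i],1),st[i],np.round(ray(ce[i],m,.085)[0],4))
E
```

```text
clock: 32.22
position: [0.4882, -0.1992, 0.2249]
eef_rot: [2.81, 1.404, 0.001]
contact_force: [-0.8, -0.3, 0.6]
gripper_width: 0.0497
grip_force: 0.0
saucer circ [ 0.5429 -0.191 ] r 0.0457 z 0.0835
stalk ctr px [370.20909091 193.22727273] world mm [ 543.  -191.2] size [20.6 21.5] ang 53.0 z 0.1353
[414.  133.6] [406 129  15  11 111] [ 0.6014 -0.1833  0.085 ]
[406.4 230.9] [402 227  10   9  53] [ 0.5507 -0.2504  0.085 ]
```

View pics/w8.png

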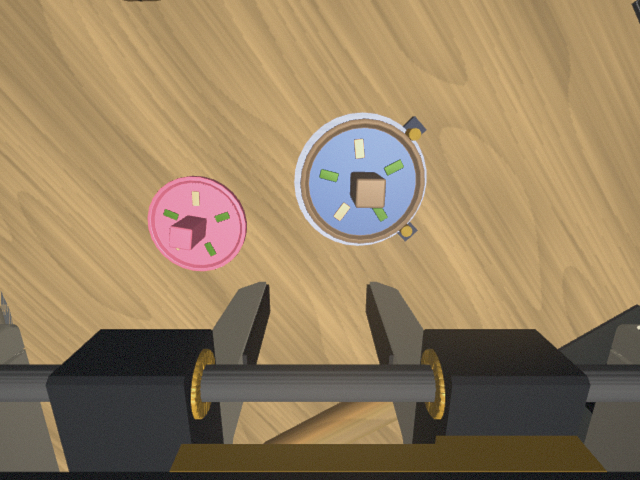

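The dish stands level on the wheel, centred at (363,181). Its rim touches both pins, at (414,133) and (406,231), with an even margin of wheel all round. The gripper is clear, so I hand in the job.

```bash
python3 -c "
from plant import bot
print(bot.close_job())"
```

```text
the job is handed in; nothing more can be done
None
```

The blue dish is on the banding wheel, level, centred with no overhang and bearing on both pins. I pressed it on with 6–7 N (at most about 6 N on either pin), then released it and handed the job in at about 32 s.

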